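# Gauge an angle bracket against the flip stop

### The arm

A 6-joint arm with a two-finger parallel gripper is mounted at the origin on the work surface. World frame = base frame: x ahead of the robot, y to its left, z up, the work surface at z = 0. Lengths are in mm, angles in rad, forces in N, time in s.
With the tool pointing down it reaches from about 350 to 850 mm from the base axis. Payload 8.1 kg.
Tool frame: the origin (TCP) lies between the finger pads; the fingertips stand 19 mm ahead of it and the grasp point (between the pads) is the TCP; z points along the fingers, y is the line along which they close (so a half turn about z gives the same grasp; the last joint's range is limited). The gripper opens to 85 mm and grips with 20 to 120 N. Pads are 22 mm wide; open, the fingers measure 114 mm over their backs; the gripper's body (76 mm by 85 mm) begins 54 mm behind the grasp point. The pads swing forward as they close: fully open they stand 13 mm farther back than shut.
Start: joints at [1.06, 0.13, 1.488, -0, 1.523, -0.085], TCP at [247.81, 546.439, 250.292] pointing down, gripper open.
Joint ranges: [-2.96, 2.96], [-0.89, 2.26], [0.02, 2.5], [-1.34, 4.48], [0, 2.73], [-2.66, 2.66]. Speed limits (rad/s): [2.39, 2.39, 2.79, 3.14, 3.14, 3.14].

### API

Orientations are given as a unit quaternion [x, y, z, w].
In Python, from bench import readout, eyes, order gives the robot as it stands.
- The arm moves only by the tool drive_tool, never from a script. Its argument "series" is a list that holds one entry, the list of rows, each a list of 6 numbers: the shift along the world's x, y, z in mm, then the turn, a rotation vector about the world's x, y, z in rad. A call has 1 to 12 rows; each row is the pose to reach, as a shift and turn from the pose commanded when the call began; what a row does not reach only later rows make up. A row lasts 1/10 s, in which the tool goes at most 50 mm and 8.59 degrees, less where a joint would pass 70% of its speed; a pose out of reach is approached as far as the arm can. A call with a gripper value outside its range is refused whole. "fingers" is the closure, from 0 (fully open) to 1 (shut), set as the call begins (left out, the last holds). The fingers move at their own pace and stop on an object; "grip_force" is the grip in N (left out, the last holds). Time passes only in rows, so rows that repeat a pose let the fingers close. It gives the time, the measured TCP pose, the force, the opening and the grip force at its end, in the units of the state.
- readout.read_state(): the state, without advancing time (a new reading comes with each control period).
- eyes.get_image(name): name is "scene" or "top" or "wrist"; returns a dict with "image" (480x640x3 uint8, blue, green, red), "range_z" (480x640 float32, mm along the optical axis (not along the pixel's ray), 0 where there is no reading), "intrinsics" (3x3 intrinsics, pixels), "xyz" and "attitude" of the camera in the world. Camera axes: x right, y down, z forward; pixel columns grow to the right and rows downward; lengths in mm; the calibration is good to about 2 mm. A picture is of the moment at which its call begins.
- order.job_done(): hands the job in; it is judged then, once.
The state is a dict: "t": time; "joint_pos": joint angles; "qd": joint speeds; "effort": joint torques, N m; "position": TCP position; "eef_rot": TCP orientation; "contact_force": force on the tool from outside, world axes, zero at the start; "torque": the same for the moment, N m; "opening": finger opening in mm; "grasp_force": force on a finger pad.
Only numpy, scipy, OpenCV 4.12 (cv2) and the standard library are available. Lean on these libraries where they do the work, as an engineer would, in place of code of your own. Each camera call takes 0.05 s, during which the arm holds its last target. There are 200 camera calls.

### The job

Flip the red stop fully down at the fence, set the green angle bracket flat on the bed (upright leg on the side away from the fence) and bring its flat leg's edge flush against the fence and its end up against the stop. Then flip the stop back up to upright or beyond, leaving the bracket exactly where it was gauged. Leave the two spray cans and the blue jar where they are.

Things in the scene. Friction and masses are not known exactly. Their poses are not given: they have to be found in the camera images.
- fixture: Bench fixture, fixed: dark steel bed 140 (x) by 360 (y) by 12 mm thick with an aluminium fence along its y axis on the +x side (the side away from the robot). Origin at the centre of the bed's underside, on the bench. Bed top 12 mm up. The fence's working face looks to -x and lies at x = +45 mm; the fence is 25 mm thick and its top is 42 mm above the bench. The free bed in front of the fence is 115 mm wide.
- gauge_corner (a point): The fixed point on the bed's top surface where the fence's working face meets the stop's gauging face (with the stop down). Axes parallel to the fixture's: +x into the fence, +y into the stop, so a gauged bracket lies on its -x, -y side. Where along the fence the stop sits differs every time.
- stop_hinge (a point): Point on the hinge axis of the stop, mid-thickness of the leaf; the axis is horizontal, parallel to the fixture's y. It lies 44 mm above the bed's top, 12.5 mm behind the fence's face and 6 mm to +y of the gauging face. It sits in a dark steel saddle 34 by 44 mm on top of the fence.
- stop (a joint): Angle of the red stop about its hinge: 0 = fully down (arm level, pointing to the fixture's -x over the bed, end stop), 1.57 = arm upright, 1.9 = end stop leaning back over the fence. The hinge is stiff (friction 0.16 N m, about 2 N at the handle) and stays wherever it is left. The leaf is 12 mm thick along y; its arm is 96 mm long, and a blade hangs from it which, when down, spans 5 to 65 mm from the fence's face and ends 3 mm above the bed.
- stop_handle (a point): Centre of the stop's handle: a black rubber bar 14 mm in diameter, 55 mm long, parallel to the hinge axis, which sticks out from the leaf to +y (away from the bracket's side), 90 mm from the hinge axis. The point lies 33.5 mm to +y of stop_hinge, moves with the stop, and is free all round; when down it is level with the hinge, 56 mm above the bench.
- bracket_leg (a point): Centre of the upright leg of the loose green steel angle bracket (L section, about 0.5 kg, two bolt holes in the flat leg). The bracket is 50 mm wide (x), 90 mm long (y), 50 mm high, both legs 8 mm thick. The upright leg runs the full length along y on the -x edge; the flat leg lies below and reaches 46 mm to +x of this point. The point lies 25 mm above the bracket's underside; axes are the bracket's. It starts standing flat on the bench beside the fixture.
- bracket_corner (a point): The bracket's lower corner at the free edge (+x) of the flat leg and its +y end, on the underside; 46 mm in +x, 45 mm in +y, 25 mm down from bracket_leg. When gauged it coincides with gauge_corner.
- can_red: Bystander: white spray can with a red cap, 64 mm diameter, 155 mm tall, standing on the bench to one side of the fixture. Origin at the centre of its underside.
- can_black: Bystander: grey spray can with a black cap, 64 mm diameter, 155 mm tall, standing on the bench to one side of the fixture. Origin at the centre of its underside.
- jar_blue: Bystander: blue jar, 72 mm diameter, 70 mm tall, standing on the bench to one side of the fixture. Origin at the centre of its underside.
There are look-alikes about, which are no part of the job. Of the things that look like the part that bears bracket_leg, the smallest one is meant.

How it is judged (in metres and radians):
On the way, in this order (a step that is already met when the one before it is completed fails the run):
1. the stop is fully down (within 0.06 rad) (value of joint stop below 0.06 rad), for 0.2 s.
2. with the stop down, the bracket lies flat on the bed, within 3 mm of the fence and of the stop, square to the fence within 0.05 rad (value of joint stop below 0.06 rad and x of bracket_corner in the frame of gauge_corner between -0.003 and 0.002 m and y of bracket_corner in the frame of gauge_corner between -0.003 and 0.002 m and z of bracket_corner in the frame of gauge_corner between -0.002 and 0.003 m and angle between the x axis of bracket_leg and the x axis of fixture, either way round below 0.05 rad and angle between bracket_leg's own z axis and vertical below 0.05 rad), for 0.3 s.
At the end, for the whole second after the job is handed in: The stop is up (joint above 1.45 rad) and the bracket rests, released, flat on the bed with its corner within 3 mm of the gauge corner along the fence and across it (at most 2 mm past either face), square to the fence within 0.05 rad; the cans and jar are within 30 mm of where they started (value of joint stop above 1.45 rad and linear speed of bracket below 0.01 m/s and x of bracket_corner in the frame of gauge_corner between -0.003 and 0.002 m and y of bracket_corner in the frame of gauge_corner between -0.003 and 0.002 m and z of bracket_corner in the frame of gauge_corner between -0.002 and 0.003 m and angle between the x axis of bracket_leg and the x axis of fixture, either way round below 0.05 rad and angle between bracket_leg's own z axis and vertical below 0.05 rad and distance of each of can_red, can_black, jar_blue from where it was at the start of the episode below 0.03 m); the robot touches nothing.
It fails at once if the red-capped can is moved more than 30 mm (distance of can_red from where it was at the start of the episode above 0.03 m).
It fails at once if the black-capped can is moved more than 30 mm (distance of can_black from where it was at the start of the episode above 0.03 m).
It fails at once if the blue jar is moved more than 30 mm (distance of jar_blue from where it was at the start of the episode above 0.03 m).
It also fails if it takes over 72 s, if anything falls off the work surface, if the arm or the gripper's body presses on something with over 40 N, if the wrist force passes 120 N, or if a joint passes its speed limit or range.

## Working session

There is one attempt and no reset: what is moved stays moved. The work goes in short steps, Python scripts to look and compute and a tool call to move; the robot and the scene stay as the last step left them, time stands still between calls to the robot, and variables do not carry over. Pictures are saved under pics/ and viewed, at most 12 in all, crops included, and the job is handed in when it is done.

Besides the shell and the picture viewer there is one more tool, called as a command line: name --argument value ..., lists and objects as JSON in quotes. drive_tool: Moves the arm, as the interface text tells. Its arguments: {"type":"object","properties":{"series":{"type":"array","items":{"type":"array","items":{"type":"array","items":{"type":"number"}}}},"fingers":{"type":"number"},"grip_force":{"type":"number"}},"required":["series"]}

```bash
ls; mkdir -p pics; cat > h.py <<'E'
import numpy as np,cv2
from scipy.spatial.transform import Rotation as R
from bench import readout,eyes,order
def get(n):
    d=eyes.get_image(n)
    d['K']=np.array(d['intrinsics'],float);d['p']=np.array(d['xyz'],float)
    a=np.array(d['attitude'],float);d['R']=a if a.shape==(3,3) else R.from_quat(a).as_matrix()
    return d
def ray(d,uv):
    uv=np.atleast_2d(np.array(uv,float));c=np.c_[uv,np.ones(len(uv))]@np.linalg.inv(d['K']).T
    return c@d['R'].T
def onz(d,uv,z):
    r=ray(d,uv);return d['p']+r*((z-d['p'][2])/r[:,2])[:,None]
def cloud(d):
    v,u=np.mgrid[:480,:640];r=ray(d,np.c_[u.ravel(),v.ravel()])
    return (d['p']+r*d['range_z'].reshape(-1,1)).reshape(480,640,3)
def proj(d,P):
    c=(np.atleast_2d(P)-d['p'])@d['R'];q=c@d['K'].T;return q[:,:2]/q[:,2:]
E
python3 - <<'E'
from h import *
print(readout.read_state())
for n in('scene','top'):
    d=get(n);cv2.imwrite(f'pics/{n}0.png',d['image']);print(n,d['p'],d['R'],d['K'][0])
E
```

```text
pics
{'t': 0.0, 'joint_pos': array([ 1.05958700e+00,  1.31178569e-01,  1.48930038e+00, -2.11762839e-06,
        1.52299932e+00, -8.53955600e-02]), 'qd': array([-1.25363158e-05,  1.18617448e-03, -1.75259758e-04,  1.12731901e-03,
       -1.43016310e-03, -3.99659535e-04]), 'effort': array([ 8.92659482e-04, -5.69410551e+01, -5.00543690e+01, -1.96000656e-04,
        1.53724087e-02,  1.02656716e-05]), 'position': array([247.55759101, 545.97269916, 249.2224213 ]), 'eef_rot': array([ 2.11301890e-01,  9.77420392e-01, -9.01478600e-04, -2.76077720e-04]), 'contact_force': array([ 0.66708674, -0.62676525,  0.39686599]), 'torque': array([-0.06330457,  0.04453612, -0.03604368]), 'grasp_force': 0.0, 'opening': 85.60938605223404}
scene [1090.72215314  347.22251817  677.04567707] [[-0.4841084   0.56712474 -0.66633969]
 [ 0.87480595  0.29733027 -0.38250393]
 [-0.01880448 -0.76809129 -0.64006418]] [437.24140064   0.         317.4680361 ]
top [ 242.25873878   -9.49985898 1286.38604603] [[ 0.01155749 -0.98414016  0.17701575]
 [-0.99990179 -0.01277789 -0.00575588]
 [ 0.00792649 -0.17693184 -0.98419119]] [531.15647378   0.         315.87955126]
```

View pics/top0.png

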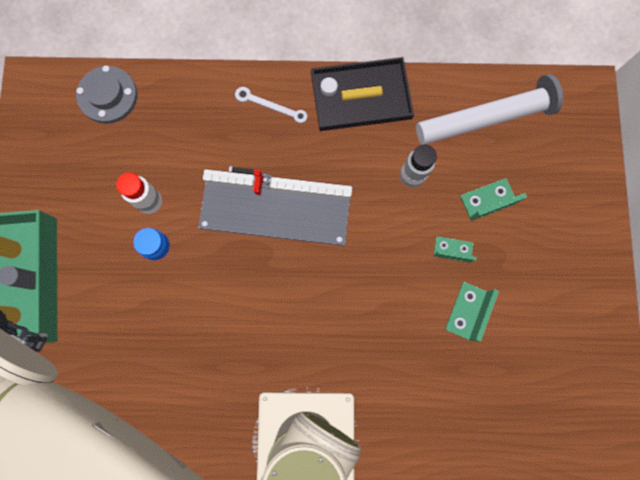

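View pics/scene0.png

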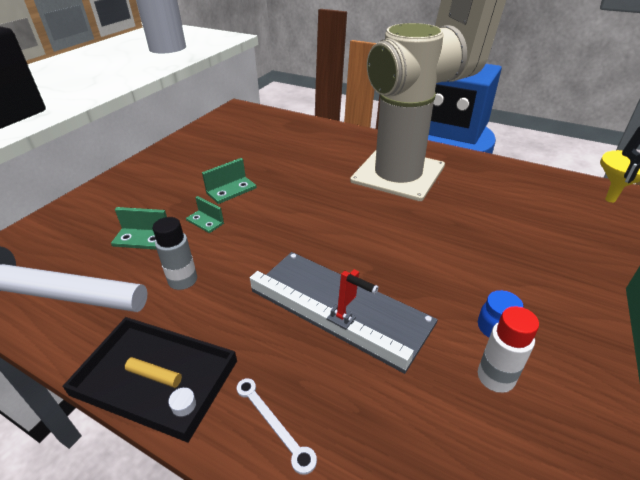

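The top view shows three green brackets that could be confused: (492,198), (455,249) and (472,311). The smallest is at (455,249), with its upright leg on the robot side. The fence is the white strip from (205,176) to (350,190). The stop is upright at (258,182), with its handle to +y at about (240,170). I'll check the choice in a crop and measure.

```bash
cat > m.py <<'E'
from h import *
np.set_printoptions(precision=1,suppress=True)
T=get('top');S=get('scene')
for d,n in((T,'top'),(S,'scene')):
    im=d['image'];hsv=cv2.cvtColor(im,cv2.COLOR_BGR2HSV);C=cloud(d);x,y,z=C[...,0],C[...,1],C[...,2]
    g=((hsv[...,0]>60)&(hsv[...,0]<95)&(hsv[...,1]>90)&(x>250)).astype(np.uint8)
    k,L,st,ce=cv2.connectedComponentsWithStats(g)
    print(n)
    for i in range(1,k):
        if st[i,4]<150: continue
        m=L==i; P=C[m]; top=P[P[:,2]>np.percentile(P[:,2],97)-3]; flat=P[(P[:,2]<14)&(P[:,2]>3)]
        print(' green',ce[i],st[i,4],'zmax',np.percentile(P[:,2],97))
        for nm,Q in(('top',top),('flat',flat)):
            if len(Q)>8:
                r=cv2.minAreaRect(Q[:,:2].astype(np.float32));print('   ',nm,len(Q),Q[:,2].mean(),r)
    # fence: bright, low saturation
    f=(hsv[...,1]<40)&(hsv[...,2]>170)&(z>35)&(z<50)&(x>450)&(x<800)&(abs(y)<350)
    k,L,st,ce=cv2.connectedComponentsWithStats(f.astype(np.uint8));
    for i in range(1,k):
        if st[i,4]>100:
            P=C[L==i];print(' fence',ce[i],st[i,4],P[:,2].mean(),cv2.minAreaRect(P[:,:2].astype(np.float32)))
    r=((hsv[...,0]<8)|(hsv[...,0]>172))&(hsv[...,1]>170)&(hsv[...,2]>90)&(z>20)&(abs(y)<240)
    k,L,st,ce=cv2.connectedComponentsWithStats(r.astype(np.uint8))
    for i in range(1,k):
        if st[i,4]>60: P=C[L==i];print(' red',ce[i],st[i,4],P.min(0),P.max(0),P.mean(0))
    b=(hsv[...,2]<110)&(z>7)&(z<18)&(x>400)&(x<750)&(abs(y)<280)
    k,L,st,ce=cv2.connectedComponentsWithStats(b.astype(np.uint8))
    for i in range(1,k):
        if st[i,4]>1000: P=C[L==i];print(' bed',ce[i],st[i,4],P[:,2].mean(),cv2.minAreaRect(P[:,:2].astype(np.float32)))
cr=cv2.resize(T['image'][150:350,150:550],(800,400),interpolation=cv2.INTER_CUBIC)
cr2=cv2.resize(S['image'][150:250,100:260],(320,200));
o=np.zeros((600,800,3),np.uint8);o[:400]=cr;o[400:,:320]=cr2;o[400:,330:730]=cv2.resize(S['image'][250:350,250:450],(400,200));cv2.imwrite('pics/c1.png',o)
E
python3 m.py
```

```text
top
 green [489.8 199.6] 1067 zmax 72.55218695322017
    top 134 71.64889719445318 ((552.6756591796875, -452.636474609375), (10.838460922241211, 124.36083984375), 21.735471725463867)
    flat 565 11.162844510710292 ((586.9812622070312, -441.24249267578125), (51.892974853515625, 126.08661651611328), 23.40981674194336)
 green [ 31.9 267.1] 4849 zmax 93.71916044928545
    top 363 96.98931240928394 ((379.0917663574219, 609.3753051757812), (313.53076171875, 83.55553436279297), 22.83011245727539)
    flat 2264 8.832099101396022 ((376.67120361328125, 675.5419311523438), (264.1389465332031, 136.33612060546875), 5.698390483856201)
 green [453.4 249.9] 536 zmax 53.937039036948654
    top 71 52.906606872791315 ((432.5292053222656, -346.72943115234375), (86.13224029541016, 8.313716888427734), 81.04228973388672)
    flat 301 9.129875009461806 ((453.094482421875, -351.3340759277344), (88.43475341796875, 47.58363342285156), 80.79550170898438)
 green [472.2 310.4] 1445 zmax 71.9431355322541
    top 144 71.26862435301376 ((299.1033935546875, -408.8646545410156), (11.300580978393555, 106.7851333618164
[... 1592 characters left out ...]
), (13.854904174804688, 875.2664794921875), 73.6323471069336)
    flat 208 8.807134877867162 ((348.5739440917969, 604.38671875), (195.227783203125, 3.8504302501678467), 6.0301127433776855)
 fence [291.4 294. ] 935 42.715491807994354 ((594.5949096679688, -3.8389053344726562), (196.1581573486328, 27.748567581176758), 84.16441345214844)
 fence [111.5 298.2] 326 43.22608011890499 ((772.6016235351562, -309.21875), (14.89066219329834, 87.75347137451172), 17.378578186035156)
 fence [380.8 340.1] 809 42.83619600790298 ((616.2274780273438, 197.15792846679688), (120.7787857055664, 27.195716857910156), 83.68478393554688)
 red [345.9 291.6] 528 [558.1 109.5  53.4] [616.  130.6 154.1] [596.1 119.5 107.1]
```

View pics/c1.png

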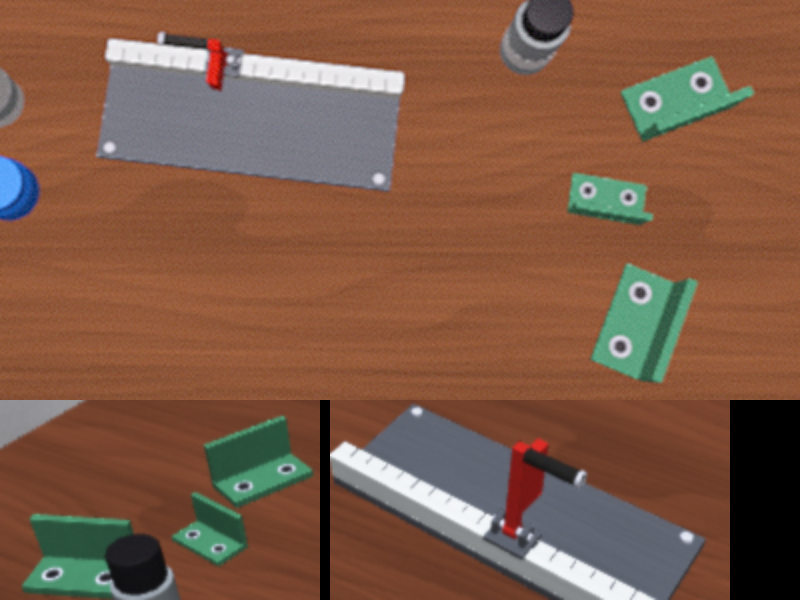

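The crop confirms that the small bracket at (455,249) is the one: its top stands at about 52 mm and it is about 90 mm long, where the others are about 72 mm high. Its leg is on the robot side. The stop is upright with its handle to +y. I get a fixture yaw of about -6° and the handle near (611,149,146). I'm going above it now.

drive_tool --series '[[[33,-36,20,0,0,-0.12],[66,-72,40,0,0,-0.24],[100,-108,50,0,0,-0.36],[133,-145,50,0,0,-0.48],[166,-181,50,0,0,-0.6],[200,-217,50,0,0,-0.72],[233,-253,50,0,0,-0.84],[266,-290,50,0,0,-0.96],[300,-325,50,0,0,-1.08],[335,-360,50,0,0,-1.2],[350,-397,50,0,0,-1.25],[363,-397,50,0,0,-1.25]]]' --fingers 0

```text
t: 1.4
position: [612.2, 144.4, 299.7]
eef_rot: [0.746, 0.666, -0.001, 0.0]
contact_force: [0.4, 0.7, -0.1]
opening: 85.2
grasp_force: 0.0
```

```bash
cat > w.py <<'E'
from h import *
import sys
np.set_printoptions(precision=2,suppress=True)
s=readout.read_state();print(s['t'],s['position'],R.from_quat(s['eef_rot']).as_matrix(),s['joint_pos'])
d=get('wrist');cv2.imwrite(f'pics/{sys.argv[1]}.png',d['image']);print(d['p'],d['R'])
np.savez(sys.argv[1],**{k:d[k] for k in('image','range_z','K','p','R')})
E
python3 w.py w1
```

```text
1.4 [612.16 144.42 299.72] [[ 0.11  0.99 -0.  ]
 [ 0.99 -0.11 -0.  ]
 [-0.   -0.   -1.  ]] [ 0.15  0.2   1.33 -0.    1.62  0.26]
[621.95 228.01 424.56] [[ 0.99 -0.11 -0.04]
 [-0.11 -0.94 -0.32]
 [ 0.    0.32 -0.95]]
```

View pics/w1.png

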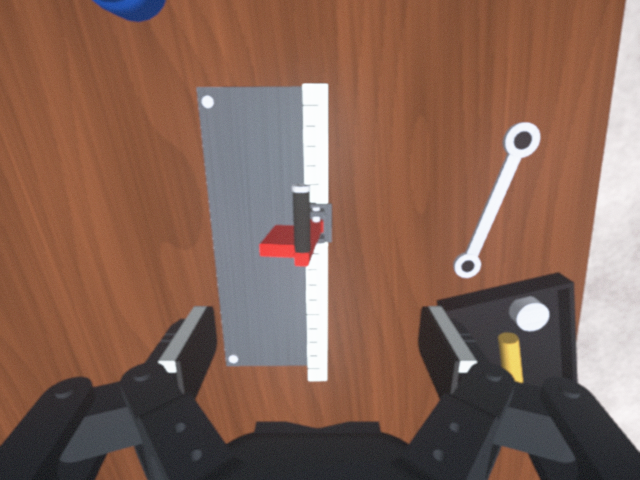

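The wrist view shows the handle from (301,188) to (301,255), the leaf's top at (302,262), the blade on the bed side, and the fence's face edge at column ~303. I'm measuring those from depth and rays.

```bash
cat > f.py <<'E'
from h import *
np.set_printoptions(precision=1,suppress=True)
d=dict(np.load('w1.npz'));C=cloud(d);im=d['image'];hsv=cv2.cvtColor(im,cv2.COLOR_BGR2HSV);z=C[...,2]
roi=np.zeros(z.shape,bool);roi[80:400,190:350]=1
h=roi&(hsv[...,2]<70)&(z>115)&(z<175)
P=C[h];print('handle',h.sum(),P.min(0),P.max(0),np.median(P,0),cv2.minAreaRect(P[:,:2].astype(np.float32)))
ys,xs=np.nonzero(h);print('px',xs.min(),xs.max(),ys.min(),ys.max())
r=roi&(((hsv[...,0]<8)|(hsv[...,0]>172))&(hsv[...,1]>150))
P=C[r];t=P[P[:,2]>140];print('red',P.min(0),P.max(0),'top',np.median(t,0),cv2.minAreaRect(t[:,:2].astype(np.float32)))
w=roi&(hsv[...,1]<40)&(hsv[...,2]>190)&(abs(z-42)<6)
fr=[];bk=[]
for v in range(90,370,4):
    u=np.nonzero(w[v])[0]
    if len(u)>10: fr.append(onz(d,[[u.min()-.5,v]],42)[0]);bk.append(onz(d,[[u.max()+.5,v]],42)[0])
for n,L in(('front',fr),('back',bk)):
    L=np.array(L)[:,:2].astype(np.float32);vx,vy,x0,y0=cv2.fitLine(L,cv2.DIST_HUBER,0,.01,.01).ravel();print(n,x0,y0,'yaw',np.degrees(np.arctan2(-vx,vy)),L[:,1].min(),L[:,1].max())
print('fence z',np.median(z[w]))
vs=np.nonzero(w.sum(1)>12)[0];print('fence ends',onz(d,[[315,vs.min()],[318,vs.max()]],42))
E
python3 f.py
```

```text
Traceback (most recent call last):
  File "f.py", line 6, in <module>
    P=C[h];print('handle',h.sum(),P.min(0),P.max(0),np.median(P,0),cv2.minAreaRect(P[:,:2].astype(np.float32)))
                                  ~~~~~^^^
ValueError: zero-size array to reduction operation minimum which has no identity
```

```bash
python3 - <<'E'
from h import *
np.set_printoptions(precision=1,suppress=True)
d=dict(np.load('w1.npz'));C=cloud(d)
for p in((220,301),(240,301),(261,302),(150,315),(150,250),(400,315),(245,275)): print(p,d['range_z'][p],C[p],d['image'][p])
E
```

```text
(220, 301) 282.82663 [600.4 150.8 152.7] [80 79 83]
(240, 301) 288.13437 [598.3 134.1 152.8] [77 76 83]
(261, 302) 292.89023 [596.9 116.2 154. ] [ 75  79 241]
(150, 315) 371.606 [616.  193.7  43.7] [253 253 251]
(150, 250) 401.5475 [542.6 199.2  13. ] [150 138 132]
(400, 315) 530.53406 [ 573.7 -171.6    1.6] [ 68  89 138]
(245, 275) 311.79428 [573.2 124.9 132. ] [ 72  75 236]
```

```bash
sed -i 's/hsv\[...,2\]<70/hsv[...,2]<110/' f.py; python3 f.py
```

```text
handle 929 [589.8 123.3 129.8] [608.8 172.6 155.4] [600.6 149.5 152.6] ((599.8930053710938, 147.76173400878906), (49.47138214111328, 14.470170974731445), 83.20429229736328)
px 293 310 193 251
red [558.3 111.2  61.6] [622.  228.  424.6] top [596.8 118.5 152.6] ((605.9320068359375, 170.27655029296875), (119.2431640625, 11.795882225036621), 80.13985443115234)
front 594.2617 98.13328 yaw -6.064707 -77.313225 252.88225
back 618.87354 94.44369 yaw -5.9079947 -80.236725 250.08322
fence z 43.37154412834619
fence ends [[ 623.2  257.    42. ]
 [ 586.  -101.    42. ]]
```

I have consistent numbers for these, and the stop now stands at about 1.44 rad:

| Item | Measured |
|---|---|
| Fixture yaw | -6.0° |
| Fence face | 580.5 along fixture x |
| Handle centre | (600,150,145) |
| Gauge corner along the fence (s) | ~173 |

Next I descend over the handle.

drive_tool --series '[[[-10.6,1,-50,0,0,0],[-10.6,1,-100,0,0,0],[-10.6,1,-140,0,0,0],[-10.6,1,-155,0,0,0],[-10.6,1,-155,0,0,0]]]' --fingers 0.3

```text
t: 1.95
position: [598.1, 150.6, 142.5]
eef_rot: [0.743, 0.669, -0.002, -0.002]
contact_force: [-0.3, 0.0, 0.3]
opening: 59.4
grasp_force: 0.0
```

drive_tool --series '[[[0,0,0,0,0,0],[0,0,0,0,0,0],[0,0,0,0,0,0],[0,0,0,0,0,0],[0,0,0,0,0,0]]]' --fingers 1 --grip_force 30

```text
t: 2.45
position: [601.7, 150.8, 148.1]
eef_rot: [0.743, 0.669, 0.002, 0.001]
contact_force: [-1.2, 0.4, 7.1]
opening: 12.7
grasp_force: 29.1
```

drive_tool --series '[[[-8,0.8,-1.5,0,0,0],[-16.3,1.7,-3.8,0,0,0],[-32.6,3.4,-11.1,0,0,0],[-47.1,5,-21.6,0,0,0],[-59.3,6.2,-34.7,0,0,0],[-68.6,7.2,-50.1,0,0,0],[-74.8,7.9,-66.9,0,0,0],[-77.1,8.1,-80.2,0,0,0],[-77.6,8.2,-89.2,0,0,0],[-77.6,8.2,-92,0,0,0],[-77.6,8.2,-92,0,0,0],[-77.6,8.2,-92,0,0,0]]]'

```text
t: 3.65
position: [521.6, 159.0, 52.7]
eef_rot: [0.743, 0.669, -0.001, -0.001]
contact_force: [-4.7, 4.4, 0.1]
opening: 12.8
grasp_force: 33.5
```

drive_tool --series '[[[0,0,-2,0,0,0],[0,0,-4,0,0,0],[0,0,-4,0,0,0],[0,0,-4,0,0,0]]]'

```text
t: 4.05
position: [521.7, 159.1, 51.8]
eef_rot: [0.743, 0.669, -0.001, -0.001]
contact_force: [-21.2, 0.9, 31.8]
opening: 12.6
grasp_force: 36.8
```

```bash
cat > st.py <<'E'
from h import *
np.set_printoptions(precision=1,suppress=True)
d=get('scene');C=cloud(d);hsv=cv2.cvtColor(d['image'],cv2.COLOR_BGR2HSV)
r=((hsv[...,0]<8)|(hsv[...,0]>172))&(hsv[...,1]>150)&(abs(C[...,1]-115)<40)&(C[...,0]>480)&(C[...,0]<640)
P=C[r];q=np.c_[P[:,0]*.9945-P[:,1]*.1045-580.5,P[:,0]*.1045+P[:,1]*.9945-173,P[:,2]]
print(len(P),np.percentile(q,[1,50,99],axis=0))
t=[(a,round(float(np.percentile(q[abs(q[:,0]-a)<4,2],95)),1),np.round(np.percentile(q[abs(q[:,0]-a)<4,1],[3,97]),1)) for a in range(-80,30,10) if (abs(q[:,0]-a)<4).sum()>4];print(t)
E
python3 st.py
```

```text
417 [[-64.   -0.2  20.3]
 [-29.4  10.4  60.7]
 [ 19.   11.9  65.7]]
[(-60, 63.5, array([ 1.4, 11.6])), (-50, 63.5, array([ 0.7, 11.6])), (-40, 63.9, array([ 2.6, 11.6])), (-30, 63.9, array([-0. , 11.6])), (-20, 110.4, array([ 1.2, 28.9])), (-10, 63.7, array([ 0.1, 11.4])), (0, 64.1, array([ 0.8, 11.6])), (10, 65.5, array([-0.1, 10.9])), (20, 63.9, array([ 0.6, 11.3]))]
```

The stop lies fully down: its top is level at about 64 mm from hinge to tip. I'm releasing it, then rising and moving above the bracket.

drive_tool --series '[[[2,0,4,0,0,0],[2,0,5,0,0,0],[2,0,5,0,0,0],[2,0,5,0,0,0]]]' --fingers 0.3

```text
t: 4.5
position: [524.4, 158.4, 53.8]
eef_rot: [0.743, 0.669, -0.0, -0.0]
contact_force: [0.8, 0.7, 0.1]
opening: 59.9
grasp_force: 0.0
```

drive_tool --series '[[[0,0,50,0,0,0],[0,0,100,0,0,0],[0,-10,150,0,0,0],[-10,-55,190,0,0,0],[-20,-105,220,0,0,-0.02],[-30,-155,220,0,0,-0.05],[-40,-205,220,0,0,-0.05],[-50,-255,220,0,0,-0.05],[-60,-305,220,0,0,-0.05],[-65,-355,220,0,0,-0.05],[-70,-405,220,0,0,-0.05],[-75,-450,220,0,0,-0.05]]]'

```text
t: 5.7
position: [450.7, -275.6, 274.0]
eef_rot: [0.76, 0.65, -0.0, -0.0]
contact_force: [0.7, 0.8, 0.3]
opening: 59.8
grasp_force: 0.0
```

drive_tool --series '[[[-10,-50,-20,0,0,0],[-10,-55,-20,0,0,0],[-10,-55,-20,0,0,0],[-10,-55,-20,0,0,0],[-10,-55,-20,0,0,0]]]' --fingers 0

```text
t: 6.2
position: [442.3, -327.3, 254.9]
eef_rot: [0.759, 0.651, 0.0, 0.0]
contact_force: [-0.7, 0.7, -0.6]
opening: 85.3
grasp_force: 0.0
```

```bash
python3 st.py; python3 w.py w2
```

```text
467 [[-82.7   0.2  21.3]
 [-33.7  10.   61.4]
 [ 19.2  11.9  65.7]]
[(-80, 64.1, array([ 0.5, 11.4])), (-70, 64.3, array([ 0.3, 11.3])), (-60, 63.4, array([ 1.7, 11.8])), (-50, 63.5, array([ 1.1, 11.5])), (-40, 64.2, array([ 1.5, 11.8])), (-30, 63.5, array([ 0.9, 11.9])), (-20, 63.5, array([ 1.2, 11.5])), (-10, 64.8, array([ 0.7, 11.8])), (0, 64.3, array([ 1.5, 11.6])), (10, 65.9, array([ 0.1, 11.4])), (20, 64.2, array([ 0.7, 10.9]))]
6.25 [ 442.34 -327.34  255.  ] [[ 0.15  0.99  0.  ]
 [ 0.99 -0.15 -0.  ]
 [-0.    0.   -1.  ]] [-0.73 -0.01  1.62  0.    1.52 -0.58]
[ 455.32 -244.36  379.95] [[ 0.99 -0.15 -0.05]
 [-0.15 -0.94 -0.32]
 [ 0.    0.32 -0.95]]
```

View pics/w2.png

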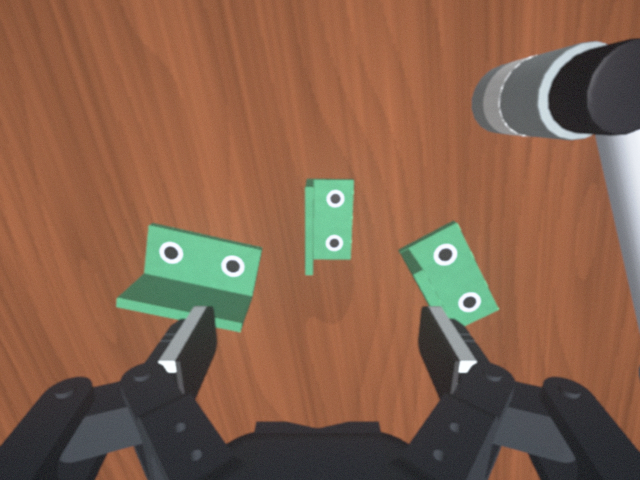

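The wrist view shows the small bracket in the centre. Its leg's top edge runs from (310,182) to (310,274) and its flat leg reaches to column 353. The larger brackets sit left at (190,280) and right at (450,275). The state file shows the stop still down. I'm measuring the leg by ray and depth.

```bash
cat > b.py <<'E'
from h import *
import sys
np.set_printoptions(precision=1,suppress=True)
d=dict(np.load(sys.argv[1]));C=cloud(d);hsv=cv2.cvtColor(d['image'],cv2.COLOR_BGR2HSV)
g=((hsv[...,0]>55)&(hsv[...,0]<95)&(hsv[...,1]>80)).astype(np.uint8)
k,L,st,ce=cv2.connectedComponentsWithStats(g)
for i in range(1,k):
    if st[i,4]<1500: continue
    P=C[L==i];zt=np.percentile(P[:,2],98)
    v,u=np.nonzero((L==i)&(C[...,2]>zt-8))
    Q=onz(d,np.c_[u,v],50);f=P[P[:,2]<zt*.4]
    print(ce[i],'ztop',zt,'top',cv2.minAreaRect(Q[:,:2].astype(np.float32)),'flat',np.median(f[:,2]),cv2.minAreaRect(f[:,:2].astype(np.float32)),P.max(0))
E
python3 b.py w2.npz
```

```text
[326.8 220.1] ztop 52.38653687555501 top ((448.93841552734375, -351.30548095703125), (92.0974349975586, 40.63294982910156), 80.61646270751953) flat 9.402341164875509 ((454.7010803222656, -352.8611755371094), (90.08096313476562, 44.966041564941406), 82.76534271240234) [ 482.2 -244.4  380. ]
[448.7 274.9] ztop 71.3258728001605 top ((565.1610717773438, -425.3644714355469), (56.9521598815918, 109.05892181396484), 21.849428176879883) flat 12.553185634785848 ((579.7615966796875, -444.26287841796875), (65.91188049316406, 125.11626434326172), 22.448225021362305) [ 631.8 -244.4  380. ]
[193.3 278.6] ztop 71.01065827212838 top ((299.874755859375, -379.9110412597656), (97.8577651977539, 135.1580810546875), 67.83804321289062) flat 12.464705158146046 ((304.8786926269531, -377.4219665527344), (60.22321701049805, 123.12366485595703), 67.46659851074219) [ 455.3 -244.4  380. ]
```

```bash
python3 - <<'E'
from h import *
np.set_printoptions(precision=1,suppress=True)
d=dict(np.load('w2.npz'));C=cloud(d)
hsv=cv2.cvtColor(d['image'],cv2.COLOR_BGR2HSV)
m=(hsv[...,0]>55)&(hsv[...,0]<95)&(hsv[...,1]>80)&(d['range_z']>0)&(abs(C[...,2]-51)<4);m[:,:295]=0;m[:,330:]=0
v,u=np.nonzero(m);Q=onz(d,np.c_[u,v],50)
print(u.min(),u.max(),v.min(),v.max(),C[m][:,2].mean(),cv2.minAreaRect(Q[:,:2].astype(np.float32)))
n=(hsv[...,0]>55)&(hsv[...,0]<95)&(hsv[...,1]>80)&(abs(C[...,2]-9)<3);n[:,:295]=0;n[:,370:]=0
v,u=np.nonzero(n);Q=onz(d,np.c_[u,v],8);print(C[n][:,2].mean(),cv2.minAreaRect(Q[:,:2].astype(np.float32)))
E
```

```text
306 313 186 274 51.33593288007427 ((432.1919860839844, -349.5140380859375), (90.17164611816406, 7.004016876220703), 80.61646270751953)
9.39850449826043 ((456.1198425292969, -353.87530517578125), (88.26988220214844, 40.571590423583984), 81.03207397460938)
```

drive_tool --series '[[[-5,-11,-50,0,0,0],[-10.3,-22,-100,0,0,-0.01],[-10.3,-22,-150,0,0,-0.01],[-10.3,-22,-190,0,0,-0.01],[-10.3,-22,-210,0,0,-0.01],[-10.3,-22,-221,0,0,-0.01],[-10.3,-22,-221,0,0,-0.01],[-10.3,-22,-221,0,0,-0.01]]]' --fingers 0.45

```text
t: 7.1
position: [432.4, -351.1, 35.0]
eef_rot: [0.763, 0.647, 0.0, 0.001]
contact_force: [-0.4, 0.4, 0.1]
opening: 46.7
grasp_force: 0.0
```

drive_tool --series '[[[0,0,0,0,0,0],[0,0,0,0,0,0],[0,0,0,0,0,0],[0,0,0,0,0,0],[0,0,0,0,0,0],[0,0,0,0,0,0]]]' --fingers 1 --grip_force 60

```text
t: 7.7
position: [431.9, -351.3, 34.7]
eef_rot: [0.763, 0.646, 0.0, 0.001]
contact_force: [-1.8, 1.2, 6.9]
opening: 7.1
grasp_force: 60.5
```

Gripped at 7.1 mm. I'm lifting and carrying it to a staging point about 10 mm off both faces.

drive_tool --series '[[[0,0,30,0,0,0],[0,0,70,0,0,0],[2,20,100,0,0,0],[5,60,100,0,0,0.02],[10,100,100,0,0,0.04],[20,140,100,0,0,0.054],[30,180,100,0,0,0.054],[45,220,100,0,0,0.054],[60,260,100,0,0,0.054],[75,300,100,0,0,0.054],[90,340,100,0,0,0.054],[100,370,100,0,0,0.054]]]'

```text
t: 8.9
position: [530.9, 22.0, 132.4]
eef_rot: [0.745, 0.667, -0.0, -0.001]
contact_force: [0.6, -0.7, -6.3]
opening: 7.0
grasp_force: 59.9
```

drive_tool --series '[[[1,20,-30,0,0,0],[2,38,-50,0,0,0],[2,38,-70,0,0,0],[2,38,-72,0,0,0],[2,38,-72,0,0,0],[2,38,-72,0,0,0],[2,38,-72,0,0,0]]]'

```text
t: 9.6
position: [534.4, 57.0, 62.8]
eef_rot: [0.746, 0.666, 0.001, 0.001]
contact_force: [-0.2, 0.1, -5.9]
opening: 7.2
grasp_force: 59.9
```

```bash
python3 w.py w3
```

```text
9.6 [534.39  57.01  62.81] [[ 0.11  0.99  0.  ]
 [ 0.99 -0.11 -0.  ]
 [ 0.    0.   -1.  ]] [ 0.01  0.14  1.84 -0.    1.16  0.12]
[543.78 140.38 187.81] [[ 0.99 -0.11 -0.03]
 [-0.11 -0.94 -0.32]
 [ 0.    0.32 -0.95]]
```

View pics/w3.png

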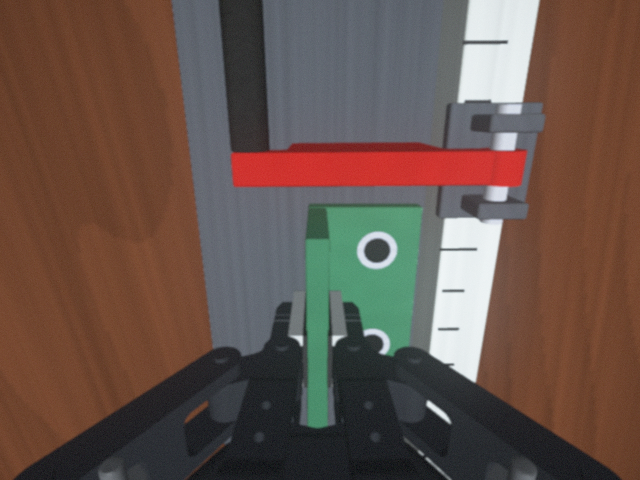

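The bracket hangs square before the fence. Its flat-leg edge runs from (421,206) to (412,355), its end is at row 205, the fence edge is at column ~441 and the red blade's edge at row 187. I'm measuring the gaps and yaw.

```bash
cat > g.py <<'E'
from h import *
import sys
np.set_printoptions(precision=2,suppress=True)
d=dict(np.load(sys.argv[1]));zt=float(sys.argv[2]);C=cloud(d);hsv=cv2.cvtColor(d['image'],cv2.COLOR_BGR2HSV)
def fit(px,z):
    Q=onz(d,px,z)[:,:2].astype(np.float32);v=cv2.fitLine(Q,cv2.DIST_HUBER,0,.01,.01).ravel();return v
g=(hsv[...,0]>55)&(hsv[...,0]<95)&(hsv[...,1]>80)
w=(hsv[...,1]<40)&(hsv[...,2]>190)&(abs(C[...,2]-42)<6)
def f(X): return X[0]*.9945-X[1]*.1045, X[0]*.1045+X[1]*.9945
e=[(np.nonzero(g[v])[0].max()+.5,v) for v in range(215,345,3)]
wf=[(np.nonzero(w[v])[0].min()-.5,v) for v in list(range(10,90,3))+list(range(225,345,3)) if w[v].sum()>8]
n=[(u,np.nonzero(g[:,u])[0].min()-.5) for u in range(335,415,3)]
# range depth of flat leg top
print('flat top z',np.median(C[220:240,400:412,2]),'fence z',np.median(C[w][:,2]))
for nm,px,z in(('edge',e,zt),('fence',wf,42),('end',n,zt)):
    v=fit(px,z);dx,dy=v[:2];
    a=np.degrees(np.arctan2(-dx,dy)) if nm!='end' else np.degrees(np.arctan2(dy,dx))
    print(nm,'r,s',f(v[2:]),'yaw',(a+90)%180-90)
r=((hsv[...,0]<8)|(hsv[...,0]>172))&(hsv[...,1]>150)
b=[(u,np.nonzero(r[:,u])[0].max()+.5) for u in range(300,430,3)]
v=fit(b,64);print('stop top edge s',f(v[2:]),np.degrees(np.arctan2(v[1],v[0])))
E
python3 g.py w3.npz 36
```

```text
flat top z 37.523392859525714 fence z 43.375595510889994
edge r,s (np.float32(571.9784), np.float32(122.34898)) yaw -6.3531494
fence r,s (np.float32(580.4521), np.float32(186.8092)) yaw -6.034073
end r,s (np.float32(547.8254), np.float32(159.02592)) yaw -6.4852905
stop top edge s (np.float32(542.6469), np.float32(173.13051)) -6.473837
```

drive_tool --series '[[[0,0,-7,0,0,0],[0,0,-13,0,0,0],[4,6,-14,0,0,0.004],[7.5,11,-14,0,0,0.004],[7.5,11,-14,0,0,0.004],[7.5,11,-15.5,0,0,0.004],[7.5,11,-15.5,0,0,0.004]]]'

```text
t: 10.35
position: [541.2, 69.0, 46.8]
eef_rot: [0.744, 0.668, 0.0, 0.0]
contact_force: [-2.4, 1.6, 4.3]
opening: 7.1
grasp_force: 61.5
```

drive_tool --series '[[[1,-0.1,0,0,0,0],[2,-0.2,0,0,0,0],[2.5,-0.3,0,0,0,0],[2.5,-0.3,0,0,0,0]]]'

```text
t: 10.75
position: [543.6, 68.4, 46.8]
eef_rot: [0.744, 0.668, 0.0, 0.0]
contact_force: [-5.1, 1.2, 5.6]
opening: 7.2
grasp_force: 61.9
```

drive_tool --series '[[[0.1,0.8,0,0,0,0],[0.2,1.5,0,0,0,0],[0.2,1.5,0,0,0,0],[0.2,1.5,0,0,0,0]]]'

```text
t: 11.15
position: [543.6, 68.5, 46.8]
eef_rot: [0.744, 0.668, -0.001, 0.001]
contact_force: [-6.2, -5.3, 7.9]
opening: 7.5
grasp_force: 62.2
```

drive_tool --series '[[[1,0,0,0,0,0],[1.5,-0.1,0,0,0,0],[1.5,-0.1,0,0,0,0],[1.5,-0.1,0,0,0,0]]]'

```text
t: 11.55
position: [543.7, 68.5, 46.8]
eef_rot: [0.744, 0.668, -0.002, -0.0]
contact_force: [-16.0, -5.8, 15.0]
opening: 7.2
grasp_force: 63.6
```

drive_tool --series '[[[0.1,0.8,0,0,0,0],[0.2,1.5,0,0,0,0],[0.2,1.5,0,0,0,0],[0.2,1.5,0,0,0,0]]]'

```text
t: 11.95
position: [543.7, 68.6, 46.8]
eef_rot: [0.744, 0.668, -0.003, 0.0]
contact_force: [-18.5, -13.7, 16.8]
opening: 7.0
grasp_force: 63.6
```

```bash
python3 w.py w4; python3 g.py w4.npz 20
```

```text
11.95 [543.69  68.64  46.79] [[ 0.11  0.99 -0.  ]
 [ 0.99 -0.11 -0.  ]
 [-0.   -0.   -1.  ]] [ 0.03  0.19  1.81 -0.    1.14  0.14]
[553.47 152.52 171.41] [[ 0.99 -0.1  -0.04]
 [-0.11 -0.94 -0.32]
 [-0.    0.33 -0.95]]Traceback (most recent call last):
  File "g.py", line 10, in <module>
    e=[(np.nonzero(g[v])[0].max()+.5,v) for v in range(215,345,3)]
        ~~~~~~~~~~~~~~~~~~~~~~~^^
    return umr_maximum(a, axis, None, out, keepdims, initial, where)
ValueError: zero-size array to reduction operation maximum which has no identity
```

View pics/w4.png

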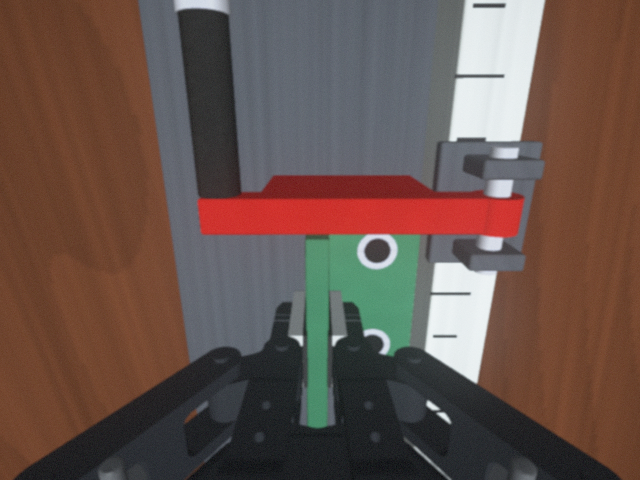

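The bracket sits in the corner. The stop hides its end (row ~235), and the flat edge runs at columns 418 to 413 beside the fence. I'm checking that by ray.

```bash
sed -i 's/range(215,345,3)\]/range(245,345,3)]/' g.py; python3 g.py w4.npz 20|head -3; python3 - <<'E'
from h import *
d=dict(np.load('w4.npz'))
for px,z in(((317,236),62),((317,236),64)):
    X=onz(d,[px],z)[0];print(z,X[0]*.1045+X[1]*.9945)
E
```

```text
flat top z 63.21975426592676 fence z 43.40481994084914
edge r,s (np.float32(579.77106), np.float32(127.51756)) yaw -6.024742
fence r,s (np.float32(580.4833), np.float32(183.94328)) yaw -6.1586075
62 171.99292881836502
64 172.67896390365078
```

drive_tool --series '[[[-1,-1,0,0,0,0],[-2,-2,0.5,0,0,0],[-2,-2.5,1,0,0,0],[-2,-2.5,1,0,0,0],[-2,-2.5,1,0,0,0]]]'

```text
t: 12.5
position: [543.3, 68.5, 46.8]
eef_rot: [0.744, 0.668, -0.0, 0.0]
contact_force: [0.2, -0.8, -1.5]
opening: 6.9
grasp_force: 60.6
```

drive_tool --series '[[[0,-0.4,0,0,0,0],[0.2,-0.7,0,0,0,0],[0.2,-0.7,0,0,0,0],[0.2,-0.7,0,0,0,0],[0.2,-0.7,0,0,0,0]]]'

```text
t: 13.0
position: [543.4, 68.0, 46.8]
eef_rot: [0.744, 0.668, 0.0, -0.0]
contact_force: [-1.0, 1.5, -2.7]
opening: 7.2
grasp_force: 60.7
```

drive_tool --series '[[[0,0,0,0,0,0],[0,0,0,0,0,0],[0,0,0,0,0,0],[0,0,0,0,0,0],[0,0,0,0,0,0],[0,0,0,0,0,0]]]' --fingers 0.7

```text
t: 13.6
position: [543.5, 67.8, 46.9]
eef_rot: [0.744, 0.668, 0.0, 0.0]
contact_force: [-0.0, -0.5, -0.5]
opening: 25.7
grasp_force: 0.0
```

drive_tool --series '[[[0,0,20,0,0,0],[0,0,60,0,0,0],[0,0,110,0,0,0],[0,0,140,0,0,0],[0,0,140,0,0,0],[0,0,140,0,0,0]]]'

```text
t: 14.2
position: [544.0, 67.9, 187.7]
eef_rot: [0.744, 0.668, 0.001, 0.001]
contact_force: [-0.9, -0.4, -1.0]
opening: 25.6
grasp_force: 0.0
```

```bash
python3 w.py w5; python3 st.py; python3 - <<'E'
from h import *
np.set_printoptions(precision=2,suppress=True)
d=dict(np.load('w5.npz'));C=cloud(d);hsv=cv2.cvtColor(d['image'],cv2.COLOR_BGR2HSV)
g=(hsv[...,0]>55)&(hsv[...,0]<95)&(hsv[...,1]>80)
v,u=np.nonzero(g);print(u.min(),u.max(),v.min(),v.max())
for z0,z in((20,20),(62,62)):
    m=g&(abs(C[...,2]-z0-1)<4);v,u=np.nonzero(m);Q=onz(d,np.c_[u,v],z)
    q=np.c_[Q[:,0]*.9945-Q[:,1]*.1045,Q[:,0]*.1045+Q[:,1]*.9945];print(z,m.sum(),np.percentile(q,[1,99],axis=0),cv2.minAreaRect(Q[:,:2].astype(np.float32)))
E
```

```text
14.2 [543.96  67.89 187.66] [[ 0.11  0.99  0.  ]
 [ 0.99 -0.11  0.  ]
 [ 0.    0.   -1.  ]] [ 0.03  0.03  1.71 -0.    1.4   0.14]
[553.   151.29 312.67] [[ 0.99 -0.1  -0.03]
 [-0.11 -0.94 -0.32]
 [ 0.    0.32 -0.95]]
476 [[-82.4  -0.7  20.1]
 [-34.3  10.1  61.4]
 [ 19.1  12.1  65.5]]
[(-80, 63.6, array([ 0.2, 11.5])), (-70, 64.9, array([ 0.6, 11.8])), (-60, 64.0, array([ 1., 12.])), (-50, 64.0, array([ 0.5, 11.7])), (-40, 63.9, array([ 0.4, 12. ])), (-30, 63.9, array([ 0.1, 11.9])), (-20, 64.4, array([ 0.5, 11.9])), (-10, 64.7, array([-0.1, 11.5])), (0, 64.8, array([ 0.9, 11.8])), (10, 65.7, array([-0.2, 11.2])), (20, 64.3, array([ 0.2, 11.5]))]
311 627 171 467
20 3718 [[538.91  80.94]
 [578.85 165.3 ]] ((568.9129028320312, 64.00261688232422), (84.67073822021484, 40.33245849609375), 84.08918762207031)
62 1222 [[530.07  81.4 ]
 [537.53 170.18]] ((543.9678955078125, 69.23272705078125), (90.37036895751953, 7.549088001251221), 84.03730773925781)
```

View pics/w5.png

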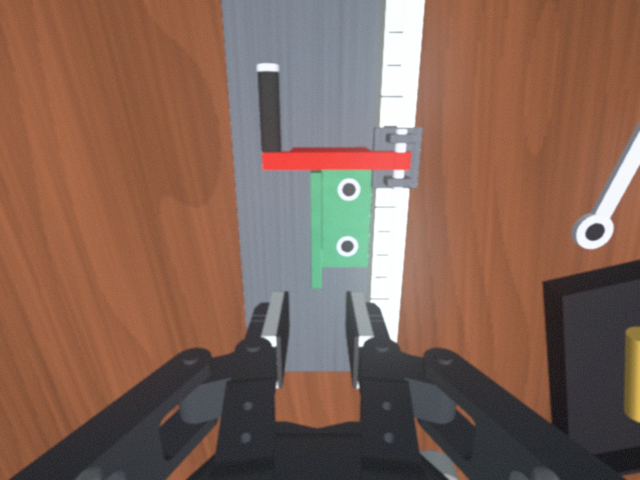

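The view shows the bracket released in the corner. Its leg runs from (316,172) to (316,288) and its corner meets the red blade at (370,170). By ray, the edge gap is about 0.7 mm, the end gap about 1 mm, and the yaw -6.0°. Next I go to the handle, from (268,70) to (270,150).

drive_tool --series '[[[-10,45,0,0,0,0],[-21.4,90.3,-20,0,0,0],[-21.4,90.3,-60,0,0,0],[-21.4,90.3,-100,0,0,0],[-21.4,90.3,-125,0,0,0],[-21.4,90.3,-132.5,0,0,0],[-21.4,90.3,-132.5,0,0,0],[-21.4,90.3,-132.5,0,0,0]]]' --fingers 0.45

```text
t: 15.1
position: [522.7, 158.2, 55.2]
eef_rot: [0.744, 0.668, 0.0, 0.0]
contact_force: [0.9, -1.0, 0.8]
opening: 46.5
grasp_force: 0.0
```

drive_tool --series '[[[0,0,0,0,0,0],[0,0,0,0,0,0],[0,0,0,0,0,0],[0,0,0,0,0,0],[0,0,0,0,0,0]]]' --fingers 1 --grip_force 40

```text
t: 15.6
position: [521.6, 158.5, 55.9]
eef_rot: [0.744, 0.668, -0.0, -0.0]
contact_force: [-10.1, 0.5, 11.3]
opening: 12.9
grasp_force: 39.0
```

drive_tool --series '[[[0.5,0,9,0,0,0],[1.8,-0.2,17.9,0,0,0],[7.1,-0.7,35,0,0,0],[15.6,-1.6,50.8,0,0,0],[27.1,-2.9,64.6,0,0,0],[41.2,-4.3,75.7,0,0,0],[57.1,-6,83.9,0,0,0],[69.9,-7.3,87.8,0,0,0],[83.1,-8.7,89.8,0,0,0],[92.1,-9.7,90,0,0,0],[101,-10.6,89.2,0,0,0],[101,-10.6,89.2,0,0,0]]]'

```text
t: 16.8
position: [624.9, 147.6, 145.9]
eef_rot: [0.744, 0.668, 0.002, 0.001]
contact_force: [-0.7, 1.7, 4.7]
opening: 12.5
grasp_force: 42.2
```

drive_tool --series '[[[0,0,0,0,0,0],[0,0,0,0,0,0],[0,0,0,0,0,0],[0,0,0,0,0,0]]]' --fingers 0.5

```text
t: 17.2
position: [622.8, 147.5, 143.5]
eef_rot: [0.744, 0.668, -0.0, 0.0]
contact_force: [-0.8, -0.9, 0.6]
opening: 42.7
grasp_force: 0.0
```

drive_tool --series '[[[0,0,40,0,0,0],[0,0,80,0,0,0],[0,0,120,0,0,0],[-15,-60,140,0,0,0],[-30,-100,140,0,0,0],[-40,-120,140,0,0,0],[-40,-120,140,0,0,0],[-40,-120,140,0,0,0]]]'

```text
t: 18.0
position: [582.8, 27.0, 283.7]
eef_rot: [0.744, 0.668, 0.0, 0.0]
contact_force: [0.1, 0.1, 0.3]
opening: 42.9
grasp_force: 0.0
```

```bash
python3 w.py w6; python3 - <<'E'
from h import *
np.set_printoptions(precision=2,suppress=True)
d=dict(np.load('w6.npz'));C=cloud(d);hsv=cv2.cvtColor(d['image'],cv2.COLOR_BGR2HSV)
rs=lambda Q:np.c_[Q[:,0]*.9945-Q[:,1]*.1045,Q[:,0]*.1045+Q[:,1]*.9945]
g=(hsv[...,0]>55)&(hsv[...,0]<95)&(hsv[...,1]>80)
for z in(20,62):
    m=g&(abs(C[...,2]-z-1)<4);v,u=np.nonzero(m);Q=onz(d,np.c_[u,v],z)
    print(z,m.sum(),np.percentile(rs(Q),[1,99],axis=0),cv2.minAreaRect(Q[:,:2].astype(np.float32)))
s=get('scene');C=cloud(s);hsv=cv2.cvtColor(s['image'],cv2.COLOR_BGR2HSV)
r=((hsv[...,0]<8)|(hsv[...,0]>172))&(hsv[...,1]>150)&(abs(C[...,1]-115)<40)&(C[...,0]>480)&(C[...,0]<660)
P=C[r];q=rs(P)
for z in range(60,160,10):
    k=abs(P[:,2]-z)<4
    if k.sum()>3:print(z,np.percentile(q[k,0]-593,[3,97]))
E
```

```text
18.0 [582.83  27.01 283.71] [[ 0.11  0.99  0.  ]
 [ 0.99 -0.11  0.  ]
 [ 0.    0.   -1.  ]] [-0.04  0.07  1.49  0.    1.58  0.07]
[592.2  110.37 408.7 ] [[ 0.99 -0.1  -0.03]
 [-0.11 -0.94 -0.32]
 [ 0.    0.32 -0.95]]
20 2600 [[538.13  81.63]
 [578.63 169.47]] ((568.2605590820312, 67.01304626464844), (88.92049407958984, 40.9972038269043), 83.78950500488281)
62 816 [[530.21  82.21]
 [538.48 168.98]] ((544.6172485351562, 68.97879028320312), (88.67913818359375, 8.58738899230957), 83.94615173339844)
60 [3.52 7.29]
70 [-2.6   7.55]
80 [-26.01   9.06]
90 [-22.44  10.7 ]
100 [-15.55  11.99]
110 [-32.16  13.81]
120 [-30.47  15.49]
130 [-30.51  17.02]
140 [-27.81  18.56]
150 [ 8.21 19.81]
```

View pics/w6.png

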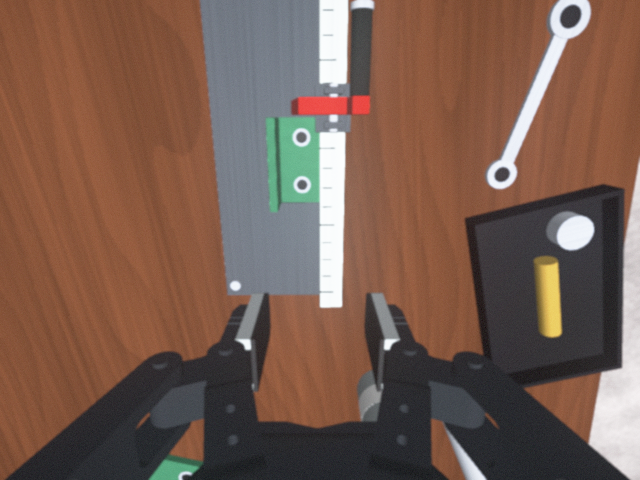

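The stop is back at about 1.7 rad. In w6 the camera stands almost directly over the gauging plane, so height errors drop out there. I'm using it, and the scene view, to check the end gap.

```bash
cat > e.py <<'E'
from h import *
import sys
np.set_printoptions(precision=2,suppress=True)
S=lambda Q:Q[:,0]*.1045+Q[:,1]*.9945
d=dict(np.load(sys.argv[1]));im=d['image'];hsv=cv2.cvtColor(im,cv2.COLOR_BGR2HSV)
r=((hsv[...,0]<8)|(hsv[...,0]>172))&(hsv[...,1]>150)
g=(hsv[...,0]>55)&(hsv[...,0]<95)&(hsv[...,1]>80)
g[250:]=0
def edges(m,us,first):
    return np.array([(u,(np.nonzero(m[:,u])[0].min()-.5 if first else np.nonzero(m[:,u])[0].max()+.5)) for u in us],float)
def med(px,z): return np.median(S(onz(d,px,z)))
ru=np.nonzero(r.sum(0)>6)[0];gu=np.nonzero(g.sum(0)>40)[0];print(ru.min(),ru.max(),gu.min(),gu.max(),'cam s',S(d['p'][None]))
bl=edges(r,range(ru.min()+3,ru.min()+25),False);tp=edges(r,range(ru.max()-12,ru.max()-3),False);tt=edges(r,range(ru.max()-12,ru.max()-3),True)
print('blade -y edge rows',np.median(bl[:,1]),[med(bl,z) for z in(100,130,145)],'leaf top -y',np.median(tp[:,1]),med(tp,153),'leaf +y',med(tt,153))
fl=edges(g,range(gu.min()+14,gu.max()-5),True);lg=edges(g,range(gu.min()+2,gu.min()+7),True)
print('flat end rows',np.median(fl[:,1]),[med(fl,z) for z in(12,20)],'leg end rows',np.median(lg[:,1]),med(lg,62))
fb=edges(g,range(gu.min()+14,gu.max()-5),False);lb=edges(g,range(gu.min()+2,gu.min()+7),False);print('other end flat',med(fb,20),'leg',med(lb,62))
s=get('scene');C=cloud(s);hsv=cv2.cvtColor(s['image'],cv2.COLOR_BGR2HSV)
g=(hsv[...,0]>55)&(hsv[...,0]<95)&(hsv[...,1]>80)&(abs(C[...,0]-550)<50)&(abs(C[...,1]-70)<70)
P=C[g];k=P[:,2]>30;print('scene s green',np.percentile(S(P),[.5,2,50,98,99.5]),np.percentile(S(P[k]),[.5,2,98,99.5]))
r=((hsv[...,0]<8)|(hsv[...,0]>172))&(hsv[...,1]>150)&(abs(C[...,1]-115)<40)&(abs(C[...,0]-580)<60)&(C[...,2]>90)
print('scene red s',np.percentile(S(C[r]),[2,50,90,98]))
E
python3 e.py w6.npz
```

```text
298 369 268 318 cam s [171.65]
blade -y edge rows 113.5 [np.float64(173.38460877024596), np.float64(173.21566099791272), np.float64(173.1311871117461)] leaf top -y 114.5 172.29080600424368 leaf +y 184.31882813252176
flat end rows 117.5 [np.float64(169.95677325317922), np.float64(169.99084160737246)] leg end rows 117.5 170.27052884865148
other end flat 81.03507250306295 leg 80.67301365816151
scene s green [ 80.34  81.94 108.94 170.06 170.48] [ 80.23  81.66 170.03 170.49]
scene red s [173.3  182.73 184.49 190.2 ]
```

The readings agree: the bracket's end is at s≈170.4 and the gauging face at ≈172.5. That leaves about 2 mm, so some of the earlier "contact" force was friction. It's within tolerance but thin. There's plenty of time (18 s of 72 s), so I'll gauge it again properly: stop down, push the bracket's end lightly without pressing on the bed, stop up.

drive_tool --series '[[[15,45,0,0,0,0],[30,90,0,0,0,0],[40,120.5,-20,0,0,0],[40,120.5,-60,0,0,0],[40,120.5,-100,0,0,0],[40,120.5,-130,0,0,0],[40,120.5,-139,0,0,0],[40,120.5,-139,0,0,0],[40,120.5,-139,0,0,0]]]'

```text
t: 19.05
position: [624.0, 148.7, 146.4]
eef_rot: [0.744, 0.668, 0.001, 0.001]
contact_force: [0.9, -0.7, 1.2]
opening: 42.5
grasp_force: 0.0
```

drive_tool --series '[[[0,0,0,0,0,0],[0,0,0,0,0,0],[0,0,0,0,0,0],[0,0,0,0,0,0],[0,0,0,0,0,0]]]' --fingers 1 --grip_force 30

```text
t: 19.55
position: [624.3, 148.2, 146.9]
eef_rot: [0.744, 0.668, 0.002, 0.001]
contact_force: [0.1, 0.2, 7.4]
opening: 12.6
grasp_force: 29.3
```

drive_tool --series '[[[-8,0.8,0.2,0,0,0],[-17,1.8,0.4,0,0,0],[-34.6,3.6,-2.7,0,0,0],[-51.2,5.4,-9.2,0,0,0],[-66.2,7,-18.9,0,0,0],[-79.1,8.3,-31.4,0,0,0],[-89.2,9.4,-46.3,0,0,0],[-96.2,10.1,-62.8,0,0,0],[-99.5,10.5,-78.6,0,0,0],[-100.1,10.5,-89.4,0,0,0],[-100.1,10.5,-93,0,0,0],[-100.1,10.5,-93,0,0,0]]]'

```text
t: 20.75
position: [521.5, 158.9, 50.6]
eef_rot: [0.744, 0.668, -0.001, -0.001]
contact_force: [-4.3, 4.6, -2.6]
opening: 12.9
grasp_force: 34.4
```

```bash
python3 st.py
```

```text
419 [[-63.4  -0.9  20.4]
 [-29.8  10.4  61. ]
 [ 18.8  12.1  65.4]]
[(-60, 63.4, array([ 1.2, 11.8])), (-50, 63.6, array([ 0.7, 11.9])), (-40, 63.4, array([-1.6, 11.7])), (-30, 64.0, array([-0.1, 11.9])), (-20, 64.0, array([ 0. , 11.7])), (-10, 63.9, array([ 0.3, 11.6])), (0, 64.2, array([ 0.9, 11.4])), (10, 65.4, array([-0.5, 10.9])), (20, 65.0, array([ 0.5, 11.3]))]
```

drive_tool --series '[[[0,0,-2,0,0,0],[0,0,-4,0,0,0],[0,0,-4,0,0,0],[0,0,-4,0,0,0]]]'

```text
t: 21.2
position: [521.7, 159.0, 50.0]
eef_rot: [0.744, 0.668, -0.001, -0.001]
contact_force: [-22.2, 0.5, 30.9]
opening: 12.4
grasp_force: 37.7
```

drive_tool --series '[[[2,0,4,0,0,0],[2,0,5,0,0,0],[2,0,5,0,0,0],[2,0,5,0,0,0]]]' --fingers 0.4

```text
t: 21.6
position: [525.0, 158.4, 52.3]
eef_rot: [0.744, 0.668, -0.0, 0.0]
contact_force: [-0.0, -0.4, 0.4]
opening: 51.4
grasp_force: 0.0
```

drive_tool --series '[[[0,0,50,0,0,0],[0,0,100,0,0,0],[0,-50,100,0,0,0],[0,-100,100,0,0,0],[0,-150,100,0,0,0],[0,-180,100,0,0,0],[0,-180,100,0,0,0],[0,-180,100,0,0,0]]]' --fingers 1

```text
t: 22.4
position: [524.7, -22.0, 152.2]
eef_rot: [0.745, 0.667, -0.0, -0.0]
contact_force: [-0.5, -0.4, 0.1]
opening: -0.1
grasp_force: 0.0
```

drive_tool --series '[[[12,10,-40,0,0,0],[23,19.7,-80,0,0,0],[23,19.7,-105,0,0,0],[23,19.7,-117,0,0,0],[23,19.7,-117,0,0,0],[23.5,24,-117,0,0,0],[23.9,28,-117,0,0,0],[24.2,31,-117,0,0,0],[24.2,31,-117,0,0,0],[24.2,31,-117,0,0,0]]]'

```text
t: 23.4
position: [549.5, 9.5, 36.2]
eef_rot: [0.744, 0.668, 0.0, 0.0]
contact_force: [-0.0, -1.2, -0.3]
opening: -0.1
grasp_force: 0.0
```

```bash
python3 w.py w7
```

```text
23.4 [549.49   9.55  36.15] [[ 0.11  0.99  0.  ]
 [ 0.99 -0.11 -0.  ]
 [-0.    0.   -1.  ]] [-0.08  0.21  1.82 -0.    1.12  0.03]
[558.64  92.97 161.13] [[ 0.99 -0.1  -0.03]
 [-0.11 -0.94 -0.32]
 [ 0.    0.32 -0.95]]
```

View pics/w7.png

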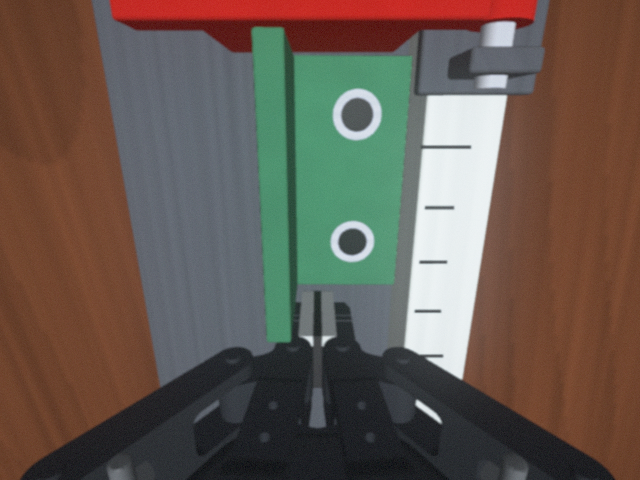

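This close view shows a dark gap between the flat leg's end (row 56) and the blade (row 51). The closed fingers stand just behind the bracket's near end (row 285). I'm creeping forward.

drive_tool --series '[[[0.1,1,0,0,0,0],[0.2,2,0,0,0,0],[0.3,3,0,0,0,0],[0.3,3,0,0,0,0],[0.3,3,0,0,0,0]]]'

```text
t: 23.95
position: [549.3, 11.4, 35.5]
eef_rot: [0.744, 0.668, -0.001, 0.001]
contact_force: [-1.3, -8.1, 1.1]
opening: 0.1
grasp_force: 0.0
```

drive_tool --series '[[[0.05,0.5,0,0,0,0],[0.1,1,0,0,0,0],[0.1,1,0,0,0,0],[0.1,1,0,0,0,0]]]'

```text
t: 24.35
position: [549.4, 11.6, 35.5]
eef_rot: [0.744, 0.668, -0.001, 0.001]
contact_force: [-2.7, -11.6, 2.3]
opening: 0.3
grasp_force: 0.0
```

drive_tool --series '[[[0.05,0.5,0,0,0,0],[0.1,1,0,0,0,0],[0.1,1,0,0,0,0],[0.1,1,0,0,0,0]]]'

```text
t: 24.75
position: [549.4, 11.8, 35.5]
eef_rot: [0.744, 0.668, -0.002, 0.001]
contact_force: [-1.7, -16.1, 2.1]
opening: 0.2
grasp_force: 0.0
```

```bash
python3 w.py w8 | head -1; python3 - <<'E'
import cv2,numpy as np
a=cv2.imread('pics/w7.png')[0:110,220:440];b=cv2.imread('pics/w8.png')[0:110,220:440]
cv2.imwrite('pics/c8.png',cv2.resize(np.hstack([a,b]),(800,200),interpolation=cv2.INTER_CUBIC))
E
```

```text
24.75 [549.41  11.83  35.49] [[ 0.11  0.99 -0.  ]
```

View pics/c8.png

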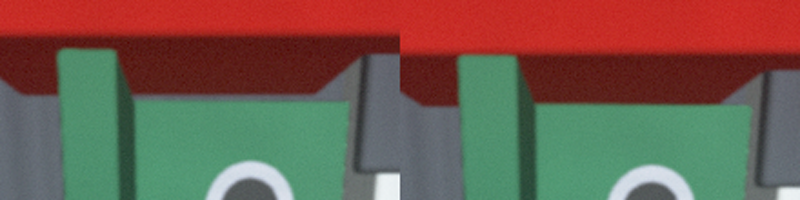

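The bracket end now meets the blade: the gap in the left crop (w7) is gone in the right one (w8), and 16 N of reaction confirms contact. I'm backing off and returning to the handle.

drive_tool --series '[[[-0.3,-3,0,0,0,0],[-1,-10,0,0,0,0],[-2,-20,20,0,0,0],[-2,-20,65,0,0,0],[-2,-20,110,0,0,0],[-2,-20,130,0,0,0],[-2,-20,130,0,0,0],[-2,-20,130,0,0,0]]]'

```text
t: 25.6
position: [547.6, -5.3, 165.5]
eef_rot: [0.744, 0.668, 0.0, 0.0]
contact_force: [-1.0, -0.0, -0.8]
opening: 0.2
grasp_force: 0.0
```

drive_tool --series '[[[-7,45,0,0,0,0],[-14,90,0,0,0,0],[-20,135,0,0,0,0],[-25,163.5,-10,0,0,0],[-25,163.5,-50,0,0,0],[-25,163.5,-90,0,0,0],[-25,163.5,-105,0,0,0],[-25,163.5,-110,0,0,0],[-25,163.5,-110,0,0,0],[-25,163.5,-110,0,0,0]]]' --fingers 0.45

```text
t: 26.6
position: [524.0, 158.0, 57.2]
eef_rot: [0.744, 0.668, 0.001, 0.001]
contact_force: [-0.1, 0.3, 1.0]
opening: 46.8
grasp_force: 0.0
```

drive_tool --series '[[[0,0,0,0,0,0],[0,0,0,0,0,0],[0,0,0,0,0,0],[0,0,0,0,0,0],[0,0,0,0,0,0]]]' --fingers 1 --grip_force 40

```text
t: 27.1
position: [521.6, 158.4, 56.7]
eef_rot: [0.744, 0.668, -0.001, -0.001]
contact_force: [-11.0, -0.3, 12.4]
opening: 12.8
grasp_force: 39.0
```

drive_tool --series '[[[0.5,0,9,0,0,0],[1.8,-0.2,17.9,0,0,0],[7.1,-0.7,35,0,0,0],[15.6,-1.6,50.8,0,0,0],[27.1,-2.9,64.6,0,0,0],[41.2,-4.3,75.7,0,0,0],[57.1,-6,83.9,0,0,0],[69.9,-7.3,87.8,0,0,0],[83.1,-8.7,89.8,0,0,0],[92.1,-9.7,90,0,0,0],[101,-10.6,89.2,0,0,0],[101,-10.6,89.2,0,0,0]]]'

```text
t: 28.3
position: [625.0, 147.5, 146.6]
eef_rot: [0.744, 0.668, 0.001, 0.001]
contact_force: [-0.9, 0.8, 5.0]
opening: 12.6
grasp_force: 42.1
```

drive_tool --series '[[[0,0,0,0,0,0],[0,0,0,0,0,0],[0,0,0,0,0,0],[0,0,0,0,0,0]]]' --fingers 0.5

```text
t: 28.7
position: [623.4, 147.4, 144.7]
eef_rot: [0.744, 0.668, -0.0, 0.0]
contact_force: [-0.2, 0.1, -0.1]
opening: 42.5
grasp_force: 0.0
```

drive_tool --series '[[[0,0,40,0,0,0],[0,0,80,0,0,0],[0,0,120,0,0,0],[-15,-60,140,0,0,0],[-30,-100,140,0,0,0],[-40,-120,140,0,0,0],[-40,-120,140,0,0,0],[-40,-120,140,0,0,0]]]'

```text
t: 29.5
position: [583.4, 26.9, 284.9]
eef_rot: [0.744, 0.668, 0.0, 0.0]
contact_force: [0.3, 0.9, -0.2]
opening: 42.7
grasp_force: 0.0
```

```bash
python3 w.py w9|head -1; python3 e.py w9.npz; python3 - <<'E'
from h import *
np.set_printoptions(precision=2,suppress=True)
d=dict(np.load('w9.npz'));C=cloud(d);hsv=cv2.cvtColor(d['image'],cv2.COLOR_BGR2HSV)
g=(hsv[...,0]>55)&(hsv[...,0]<95)&(hsv[...,1]>80)
for z in(20,62):
    m=g&(abs(C[...,2]-z-1)<4);m[250:]=0;v,u=np.nonzero(m);Q=onz(d,np.c_[u,v],z);q=Q[:,0]*.9945-Q[:,1]*.1045
    print(z,np.percentile(q,[1,99]),cv2.minAreaRect(Q[:,:2].astype(np.float32)))
s=get('scene');C=cloud(s);hsv=cv2.cvtColor(s['image'],cv2.COLOR_BGR2HSV)
r=((hsv[...,0]<8)|(hsv[...,0]>172))&(hsv[...,1]>150)&(abs(C[...,1]-115)<40)&(abs(C[...,0]-580)<60)
P=C[r];q=P[:,0]*.9945-P[:,1]*.1045-593
for z in(70,100,140):print(z,np.percentile(q[abs(P[:,2]-z)<4],97))
E
```

```text
29.5 [583.44  26.91 284.91] [[ 0.11  0.99  0.  ]
297 368 267 317 cam s [171.61]
blade -y edge rows 113.5 [np.float64(173.36417415523607), np.float64(173.19466308609313), np.float64(173.10990755152164)] leaf top -y 114.5 172.26571543374297 leaf +y 184.35053796343527
flat end rows 115.5 [np.float64(171.92948404266525), np.float64(171.92312272249833)] leg end rows 115.5 171.99475236097084
other end flat 83.0141267266686 leg 83.43857283496654
scene s green [ 82.69  83.4  110.47 172.04 172.53] [ 82.81  83.52 172.   172.86]
scene red s [173.38 182.79 184.46 192.43]
20 [537.91 578.19] ((568.1159057617188, 68.50440979003906), (87.8641128540039, 40.717044830322266), 83.73776245117188)
62 [529.93 538.38] ((544.558349609375, 70.724853515625), (88.67286682128906, 8.473846435546875), 83.5380630493164)
70 7.975745762390378
100 11.784008378319118
140 19.33856720912444
```

The bracket's end is now flush (s 172.2 against a face at about 172.5). The leg centre puts its edge within about 0.4 mm of the fence, the yaw is within 0.5°, and the stop stands at 1.7 rad. I'm handing in.

```bash
python3 -c "
from bench import order
print(order.job_done())"
```

```text
the job is handed in; nothing more can be done
None
```

The job is handed in, with no verdict shown: the bracket was gauged twice (about 2 mm gap at the stop the first time), now measures within about 0.5 mm of fence and stop, the stop is back up at about 1.7 rad, and I kept clear of the cans and jar but did not re-measure them.

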